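# Clamp the tube and hold the brushing dial at the third click

## Robot

A 7-joint arm with a two-finger parallel gripper is mounted at the origin on the work surface. World frame = base frame: x ahead of the robot, y to its left, z up, the work surface at z = 0. Lengths are in mm, angles in degrees, forces in N, time in s.
With the tool pointing down it reaches from about 350 to 900 mm from the base axis. Payload 8.1 kg.
Tool frame: the origin (TCP) lies midway between the tips of the shut fingers; the grasp point (between the pads) lies env.tcp_to_grasp behind it (env.tcp_to_grasp is the distance from the TCP to the grasp point, in mm); z points along the fingers, y is the direction in which the jaws open and shut (so a half turn about z gives the same grasp; the last joint's range is limited). The gripper opens to 85 mm and grips with 20 to 120 N. Pads are 22 mm wide; open, the fingers measure 114 mm over their backs; the gripper's body (76 mm by 85 mm) begins 54 mm behind the grasp point. The pads swing forward as they close: fully open they stand 13 mm farther back than shut.
Start: joints at [-71.196, 24.895, 1.432, 90.138, -0.665, 64.973, -4.303], TCP at [261.026, 567.897, 231.323] pointing down, gripper open.
Joint ranges: [-149.89, 149.89], [-25.12, 119.58], [-72.63, 75.52], [4.76, 147.25], [-75.54, 255.54], [6.69, 114.76], [-157.13, 157.13]. Speed limits (degrees/s): [127.2, 127.2, 172.46, 172.46, 180, 180, 180].

## Interface

Orientations are given as [roll, pitch, yaw] about the fixed x, y, z axes, in that order (R = Rz(yaw) Ry(pitch) Rx(roll)).
In Python, from workcell import env gives the robot as it stands.
- The arm moves only by the shell command python3 -m pendant 'ROWS' [OPENING]. ROWS is JSON, a list that holds one entry, the list of rows, each a list of 6 numbers: the shift along the tool's x, y, z in m, then the turn, a rotation vector about the tool's x, y, z in rad. A call has 1 to 20 rows; each row is the pose to reach, as a shift and turn from the pose commanded when the call began, along the tool's axes at that moment; what a row does not reach only later rows make up. A row lasts 1/10 s, in which the tool goes at most 50 mm and 8.59 degrees, less where a joint would pass 70% of its speed; a pose out of reach is approached as far as the arm can. A call with a gripper value outside its range is refused whole. OPENING is the closure, from 0 (fully open) to 1 (shut), set as the call begins (- or left out, the last holds). The fingers move at their own pace and stop on an object; the grip force is fixed at half the most. Time passes only in rows, so rows that repeat a pose let the fingers close. It gives the time, the measured TCP pose, the force and the opening at its end, in the units of the state.
- env.get_obs(): the state, without advancing time (a new reading comes with each control period).
- env.grab_frame(name): name is "scene" or "top"; returns the picture (400x640x3 uint8, blue, green, red); there is no depth.
- env.camera_model(name): a dict with "fov_y" (degrees; the focal length in pixels is half the picture's height over the tangent of half this angle, whatever the lens; pixels are square), "cx", "cy" (the principal point, pixels), "dist" ([k1, k2, p1, p2, k3] as OpenCV has them; the pictures are not rectified), "T" (4x4, takes a point from camera to world coordinates). Camera axes: x right, y up, looking along -z (the intrinsics and any distortion apply to the point x, -y, -z); pixel columns grow to the right and rows downward; lengths in mm; the calibration is good to about 2 mm. A picture is of the moment at which its call begins. camera_model takes no time and is no camera call.
- env.hand_in(): hands the job in, once; it reports no verdict.
Trained networks look in the newest picture that a camera, given by its name, has taken for a name from the list of things; names that differ only in an ending like _2 or _b are one class to them, and where a whole thing is asked for, a point or a joint stands for the part that bears it (a point fixed in the world has none). Each returns a list of dicts, best first, with "confidence" (0 to 1); they miss things now and then, are a little off and sometimes report something else, mostly with a low value. They report only what shows in the picture. A call takes as long as a camera call. They do not tell look-alikes from the thing itself.
- env.find_in(camera, target): "location" ([x, y, z] in mm, in world coordinates, good to about 4 mm: the middle of the surface that is visible of it).
- env.cut_out(camera, target): "mask" (400x640 bool, what is visible of it).
The state is a dict: "clock": time; "joints": joint angles; "qd": joint speeds; "tau": joint torques, N m; "tool_pos": TCP position; "ee_rot": TCP orientation; "force": force on the tool from outside, world axes, zero at the start; "wrist_torque": the same for the moment, N m; "opening": finger opening in mm.
Only numpy, scipy, OpenCV 4.12 (cv2) and the standard library are available. Lean on these libraries where they do the work, as an engineer would, in place of code of your own. Each camera call takes 0.05 s, during which the arm holds its last target. There are 200 camera calls.

## Task

Get the copper tube brushed: first slide the yellow clamp grip all the way to its end stop so that the jaw closes on the tube, and only then turn the spring-return dial by its red post clockwise past the first two clicks to the third (green mark), without running on to the dial's end stop. Keep holding it there against its spring: the job finishes with the robot still holding the dial at the third click. Leave the other things on the bench where they are.

Things in the scene. Friction and masses are not known exactly. Their poses are not given: they have to be found in the camera images.
- brusher: tube brushing station, bolted down: steel base plate 200 (x) by 220 mm (y), 12 mm thick; blue motor head 140 mm high on it from x = +30 mm on. A 22 mm copper tube runs along x into the head at y = +65 mm, 42 mm above the bench. Origin: centre of the plate's underside, on the bench; x points from the open front to the motor head, y along the clamp's closing travel, z up.
- clamp (a joint): travel of the sliding clamp jaw along the station's +y, in m: 0 = wide open, 0.070 = end stop, where its rubber face meets the copper tube. Starts at 0 to 0.03 and stays where it is left; about 3 N moves it.
- clamp_grip (a point): middle of the yellow upright grip on the aluminium clamp carriage, moving with it; axes as the station's, +y closes. Grip 24 mm (x) by 22 mm (y), its top 99 mm above the bench, this point 74 mm, the carriage's flat top below it 48 mm. The carriage reaches 28 mm to either x side, 11 mm to -y and 44 mm to +y of this point; the motor head's front is 70 mm to +x.
- control_box: grey control box, bolted down, 170 x 170 x 55 mm, with a black round dial (diameter 128 mm, top 67 mm above the bench) turning about its vertical centre line. Origin: centre of the underside, on the bench; front -x, z up. Marks around the dial, clockwise from above: white = rest, yellow, yellow = clicks 1, 2, broad green = click 3, at 225, 199, 173, 148 degrees counterclockwise from the box's +x.
- dial (a joint): dial angle in rad, growing clockwise seen from above: 0 = rest, clicks (detents) at 0.45, 0.90 and 1.35 (third, green mark), hard end stop at 1.75. A spring returns it to 0 whenever it is let go, also from the clicks: about 3 N at the red post at rest, about 8 N at the third click; the clicks add or take up to about 2 N.
- dial_grip (a point): middle of the red upright round post on the dial, by which it is turned: diameter 20 mm, 55 mm tall, 50 mm from the dial's axis; this point is 94.5 mm above the bench, the top 122 mm. At rest it stands by the white mark, in direction (-0.707, -0.707) from the axis in the box's x, y; it travels clockwise on a 50 mm radius to the green mark. The point turns with the dial.
- file_a: bystander: hand file with orange band, 330 mm long, up to 34 mm wide and 28 mm high, lying along its x; origin 1 mm from the handle end of the blade, on the bench.
- file_b: bystander: the same file with a yellow band.
- stub: bystander: short piece of copper tube standing upright, 22 mm in diameter, 50 mm high; origin under its centre.
- tealight: bystander: small round aluminium cup (tea light), 38 mm in diameter, 16 mm high; origin under its centre.
- socket: bystander: brass pipe fitting standing upright, 32 mm in diameter, 40 mm high; origin under its centre.
Things that resemble listed ones, but are neither listed nor needed, are in the scene too. Leave any turquoise look-alike of the control_box alone.

How it is judged (in metres and radians):
On the way, in this order (a step that is already met when the one before it is completed fails the run):
1. the clamp is at its end stop while the dial is still at rest (value of joint clamp above 0.066 m and value of joint dial below 0.2 rad), for 0.2 s.
2. the dial is at the third click, with the clamp still closed (value of joint clamp above 0.066 m and value of joint dial between 1.2 and 1.5 rad), for 0.3 s.
At the end, for the whole second after the job is handed in: The clamp is within 4 mm of its end stop (joint above 0.066 m), the dial stands still at the third click (1.35 rad, within 0.15 rad) and the fingers are pressing on it with more than 1.5 N, holding it against its spring; every bystander is within 30 mm of where it started (all of step 2 and contact force between the fingers and dial above 1.5 N and velocity of joint dial between -0.15 and 0.15 rad/s and distance of each of file_a, file_b, stub, tealight, socket from where it was at the start of the episode below 0.03 m); the arm keeps its last pose, push and grip.
It fails at once if the dial is turned to or past its first click before the clamp is closed (value of joint dial above 0.4 rad and value of joint clamp below 0.064 m).
It fails at once if the dial is run on past the third click towards its end stop (beyond 1.65 rad) (value of joint dial above 1.65 rad).
It fails at once if a bystander is pushed more than 30 mm away (distance of any of file_a, file_b, stub, tealight, socket from where it was at the start of the episode above 0.03 m).
It also fails if it takes over 51 s, if anything falls off the work surface, if the arm or the gripper's body presses on something with over 40 N, if the wrist force passes 120 N, or if a joint passes its speed limit or range.

## Working session

There is one attempt and no reset: what is moved stays moved. The work goes in short steps, Python scripts to look and compute and a shell command to move; the robot and the scene stay as the last step left them, time stands still between calls to the robot, and variables do not carry over. Pictures are saved under pics/ and viewed, about 8 in all and at most 12, crops included, and the job is handed in when it is done.

```bash
mkdir -p pics; python3 - <<'E'
from workcell import env
import cv2
o=env.get_obs();print(o["clock"],o["tool_pos"],o["ee_rot"],o["opening"],env.tcp_to_grasp)
for c in("scene","top"):
    cv2.imwrite(f"pics/{c}0.png",env.grab_frame(c))
    m=env.camera_model(c);print(c,m["fov_y"],m["cx"],m["cy"],m["dist"],m["T"])
    for t in("brusher","clamp_grip","control_box","dial_grip","file_a","stub","tealight","socket"):
        print(t,[([round(v) for v in d["location"]],round(d["confidence"],2)) for d in env.find_in(c,t)])
E
```

```text
0.0 [260.83522241 567.37483493 230.47588892] [-1.79902537e+02  8.94032568e-03  1.55311253e+02] 85.52883540848221 18.700000000000003
scene 44.029936300343635 316.4225890922877 199.38636770967034 [-0.05034544  0.          0.          0.          0.        ] [[ 2.70596414e-01 -6.57475902e-01  7.03209086e-01  1.37688089e+03]
 [ 9.62577951e-01  1.96069872e-01 -1.87083654e-01 -2.41910841e+02]
 [-1.48751215e-02  7.27517727e-01  6.85927611e-01  9.72235841e+02]
 [ 0.00000000e+00  0.00000000e+00  0.00000000e+00  1.00000000e+00]]
brusher [([656, -209, 113], 0.92)]
clamp_grip [([522, -253, 96], 0.46)]
control_box [([280, -293, 56], 0.95), ([603, 153, 52], 0.93), ([258, 369, 54], 0.64)]
dial_grip [([576, 159, 68], 0.9), ([228, 382, 69], 0.71), ([251, -288, 69], 0.7)]
file_a [([595, -454, 5], 0.77), ([508, 493, 5], 0.66)]
stub [([598, -8, 31], 0.51)]
tealight [([484, 6, 11], 0.45)]
socket [([721, -5, 31], 0.56)]
top 57.3474300201319 322.1528297381022 195.84696359000552 [-0.0021376  0.         0.         0.         0.       ] [[-3.76367583e-02  9.77189190e-01 -2.09008998e-01  2.17316048e+02]
 [-9.99285175e-01 -3.75474157e-02  4.39658531e-03  1.14973868e+01]
 [-3.55145209e-03  2.09025066e-01  9.77903834e-01  1.21628171e+03]
 [ 0.00000000e+00  0.00000000e+00  0.00000000e+00  1.00000000e+00]]
brusher [([584, -206, 54], 0.62)]
clamp_grip [([512, -236, 48], 0.79)]
control_box [([240, -280, 56], 0.94), ([226, 382, 55], 0.67), ([507, 497, 8], 0.45)]
dial_grip [([221, 386, 70], 0.98), ([577, 164, 66], 0.96), ([244, -290, 66], 0.74)]
file_a [([503, 500, 5], 0.83), ([564, -453, 6], 0.78)]
stub [([585, -8, 33], 0.44)]
tealight []
socket [([711, 0, 39], 0.5)]
```

View pics/scene0.png

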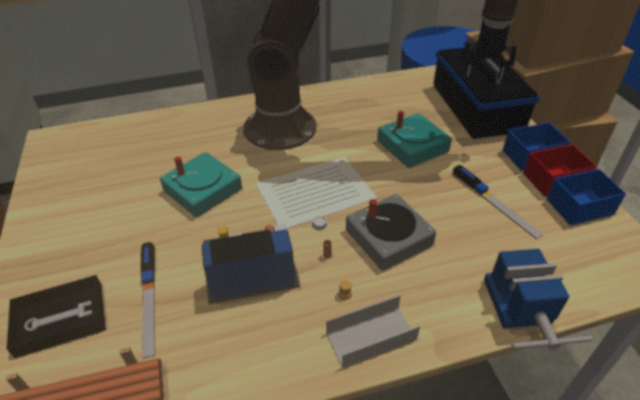

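View pics/top0.png

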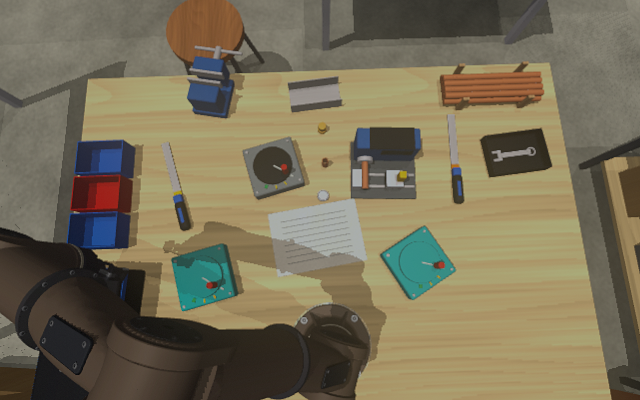

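The top view shows the grey control box at about (273,167) with its red post at (284,168). The turquoise look-alikes are at (205,277) and (418,262). The brusher is at (385,165), with the yellow grip at (403,175) and the tube at (365,175). The grey box fits the description, and I'll confirm it in an enlarged crop.

```bash
cat > h.py <<'E'
from workcell import env
import numpy as np, cv2
def K(m):
    f=200/np.tan(np.radians(m["fov_y"]/2)); return np.array([[f,0,m["cx"]],[0,f,m["cy"]],[0,0,1.]]),np.array(m["dist"])
def px2w(c,uv,z):
    m=env.camera_model(c);k,d=K(m);T=np.array(m["T"])
    p=cv2.undistortPoints(np.array([[uv]],float),k,d)[0,0]
    r=T[:3,:3]@[p[0],-p[1],-1];o=T[:3,3]
    return o+r*(z-o[2])/r[2]
def w2px(c,P):
    m=env.camera_model(c);k,d=K(m);T=np.array(m["T"])
    q=(np.atleast_2d(P)-T[:3,3])@T[:3,:3]*[1,-1,-1]
    return cv2.projectPoints(q,np.zeros(3),np.zeros(3),k,d)[0][:,0]
E
python3 - <<'E'
import cv2,numpy as np
t=cv2.imread("pics/top0.png");s=cv2.imread("pics/scene0.png")
cv2.imwrite("pics/crop0.png",np.vstack([np.hstack([cv2.resize(t[125:213,235:315],(400,440),interpolation=2)[:300*2],cv2.resize(t[118:206,345:425],(400,440),interpolation=2)])]))
cv2.imwrite("pics/crop1.png",np.hstack([cv2.resize(s[185:275,340:440],(400,360),interpolation=2),cv2.resize(s[215:305,200:300],(400,360),interpolation=2)]))
E
```

```text
(no output)
```

View pics/crop0.png

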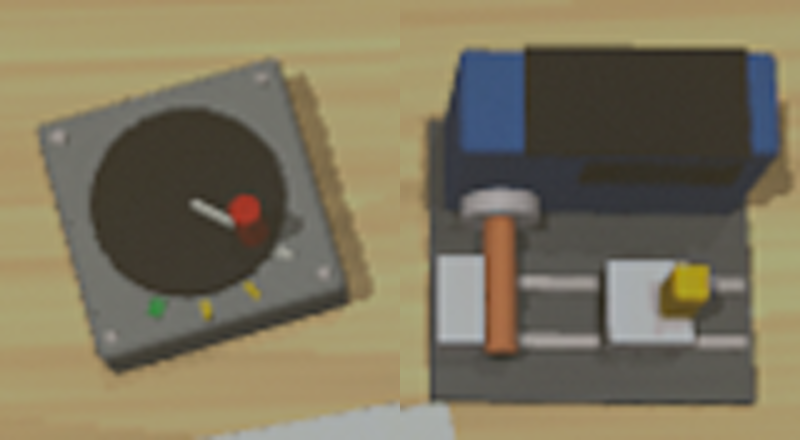

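View pics/crop1.png

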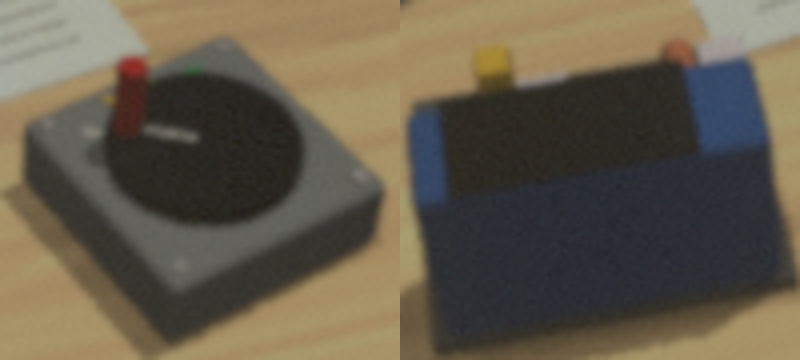

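```bash
python3 - <<'E'
from h import *
def b(x,y,z):return px2w("top",(235+x/5,125+y/5),z)
def c(x,y,z):return px2w("top",(345+(x-400)/5,118+y/5),z)
r=lambda v:np.round(v,1)
D=b(188.5,202,67);print("dial",r(D))
P=b(245,210,122);print("post",r(P),np.hypot(*(P-D)[:2]),np.degrees(np.arctan2(*(P-D)[1::-1]))-225)
for n,q,a in(("w",(285,253),225),("y1",(252,291),199),("y2",(207,310),173),("g",(157,307),148)):
    Q=b(*q,55)-D;print(n,r(Q),np.degrees(np.arctan2(Q[1],Q[0]))%360-a)
cs=[b(*q,55) for q in((40,127),(277,62),(348,292),(108,358))];print(r(np.mean(cs,0)))
for i in range(4):
    e=cs[(i+1)%4]-cs[i];print(r(np.hypot(*e[:2])),r(np.degrees(np.arctan2(e[1],e[0]))%90))
G=c(693,282,99);print("grip",r(G))
A,B=c(430,402,12),c(755,402,12);print("plate front L,R",r(A),r(B),np.degrees(np.arctan2(-(A-B)[0],(A-B)[1])))
print("tube",r(c(500,220,53)),r(c(500,350,53)), "carriage -y,+y",r(c(694,340,48)),r(c(606,342,48)),r(c(606,262,48)))
# scene check of grip top & post top
print(w2px("scene",[P,D,G]))
for n in("stub","tealight","socket"):print(n)
print("tea",r(px2w("top",(323,195.5),16)),"stub",r(px2w("top",(325,161),50)),"socket",r(px2w("top",(322,128),40)))
E
```

```text
dial [571.  164.3  67. ]
post [547.5 121.8 122. ] 48.50296052509861 -343.9533849481558
w [-33.7 -61.5 -12. ] 16.290568428593247
y1 [-58.6 -39.4 -12. ] 14.91454294718389
y2 [-70.2  -9.8 -12. ] 14.941782182215604
g [-67.   22.8 -12. ] 13.165947480705142
[570.4 162.8  55. ]
164.0 14.0
166.9 15.1
161.6 13.7
165.9 15.9
grip [ 515.5 -253.5   99. ]
plate front L,R [462.2 -90.5  12. ] [ 453.8 -308.7   12. ] -2.199254393029417
tube [ 575.2 -140.1   53. ] [ 486.8 -134.6   53. ] carriage -y,+y [ 489.8 -262.9   48. ] [ 490.6 -205.1   48. ] [ 545.  -209.1   48. ]
[[371.82816112 200.17673697]
 [389.29804344 218.58572784]
 [221.51535877 228.62651472]]
stub
tealight
socket
tea [474.9   3.2  16. ] stub [584.8  -7.7  50. ] socket [706.2  -2.2  40. ]
```

The crops confirm it: the grey box has a black dial with its post at the white mark, and the green mark is at crop (157,307). The yellow grip is at crop (693,282). My measurements give the dial axis at (571,164) with box yaw about 15°, and the grip at (515.5,-253.5) with station yaw about -2.3°. I'll go behind the grip first.

```bash
cat >> h.py <<'E'
from scipy.spatial.transform import Rotation as Ro
def row(pos,yaw,cur=None):
    """row from pose (pos,rpy) to pointing-down pose"""
    o=env.get_obs(); p,e=cur or (o["tool_pos"],o["ee_rot"])
    R=Ro.from_euler("xyz",e,degrees=True)
    d=R.inv().apply(np.array(pos)-p)/1000; v=(R.inv()*Ro.from_euler("xyz",[180,0,yaw],degrees=True)).as_rotvec()
    return [round(float(x),4) for x in (*d,*v)]
E
python3 - <<'E'
from h import *
for p in((470,150,230),(514,-305,230),(514,-305,150),(514,-305,70)):print(row(p,177.7))
E
```

```text
[-0.3644, -0.2924, 0.0013, 0.0, 0.0, -0.3907]
[-0.5944, -0.6875, 0.0013, 0.0, 0.0, -0.3907]
[-0.5944, -0.6875, 0.0813, 0.0, 0.0, -0.3907]
[-0.5944, -0.6875, 0.1613, 0.0, 0.0, -0.3907]
```

```bash
python3 -m pendant '[[[-0.03,-0.024,0,0,0,-0.05],[-0.06,-0.048,0,0,0,-0.1],[-0.09,-0.072,0,0,0,-0.15],[-0.12,-0.096,0,0,0,-0.2],[-0.15,-0.12,0,0,0,-0.25],[-0.18,-0.145,0,0,0,-0.3],[-0.21,-0.17,0,0,0,-0.35],[-0.24,-0.195,0,0,0,-0.39],[-0.27,-0.22,0,0,0,-0.39],[-0.3,-0.245,0,0,0,-0.39],[-0.33,-0.27,0,0,0,-0.39],[-0.364,-0.292,0,0,0,-0.39],[-0.384,-0.327,0,0,0,-0.39],[-0.404,-0.362,0,0,0,-0.39],[-0.424,-0.397,0,0,0,-0.39],[-0.444,-0.431,0,0,0,-0.39],[-0.464,-0.465,0,0,0,-0.39],[-0.484,-0.499,0,0,0,-0.39],[-0.504,-0.533,0,0,0,-0.39],[-0.51,-0.54,0,0,0,-0.39]]]' 1
python3 - <<'E'
from h import *
for p in((514,-305,230),(514,-305,150),(514,-305,70)):print(row(p,177.7))
E
```

```text
clock: 2.9
tool_pos: [498.5, -141.0, 231.7]
ee_rot: [-179.9, 0.0, 177.3]
force: [-0.6, -0.4, 0.5]
opening: 0.2
[-0.0232, -0.1631, 0.0021, -0.0021, 0.0008, -0.0069]
[-0.0232, -0.1629, 0.0821, -0.0021, 0.0008, -0.0069]
[-0.0231, -0.1628, 0.1621, -0.0021, 0.0008, -0.0069]
```

```bash
python3 -m pendant '[[[-0.005,-0.035,0,0,0,0],[-0.01,-0.07,0,0,0,0],[-0.015,-0.105,0,0,0,0],[-0.02,-0.14,0,0,0,0],[-0.023,-0.163,0,0,0,0],[-0.023,-0.163,0.035,0,0,0],[-0.023,-0.163,0.07,0,0,0],[-0.023,-0.163,0.105,0,0,0],[-0.023,-0.163,0.135,0,0,0],[-0.023,-0.163,0.155,0,0,0],[-0.023,-0.163,0.162,0,0,0],[-0.023,-0.163,0.162,0,0,0],[-0.023,-0.163,0.162,0,0,0]]]'
python3 - <<'E'
from h import *
i=env.grab_frame("top")
cv2.imwrite("pics/t1.png",cv2.resize(i[118:228,335:445],(500,500),interpolation=2))
E
```

```text
clock: 4.2
tool_pos: [516.0, -299.7, 70.3]
ee_rot: [-180.0, 0.1, 177.7]
force: [0.3, 0.4, 0.2]
opening: 0.1
```

View pics/t1.png

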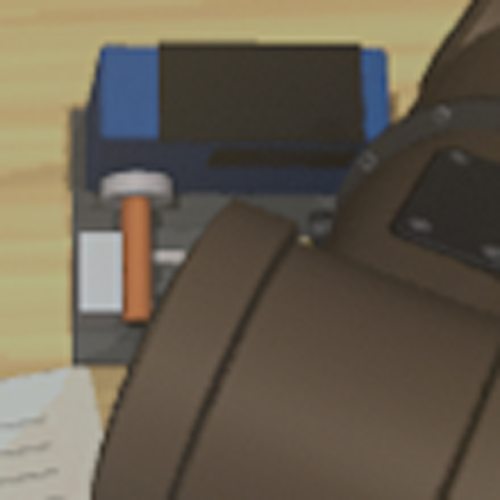

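The image shows the arm covering the grip, with the tube still open at crop (135,260). I'll push along +y and watch the force.

```bash
python3 -m pendant '[[[0,0.008,0,0,0,0],[0,0.016,0,0,0,0],[0,0.022,0,0,0,0],[0,0.028,0,0,0,0],[0,0.034,0,0,0,0],[0,0.04,0,0,0,0],[0,0.046,0,0,0,0],[0,0.052,0,0,0,0]]]'; python3 -m pendant '[[[0,0.005,0,0,0,0],[0,0.01,0,0,0,0],[0,0.015,0,0,0,0],[0,0.018,0,0,0,0]]]'
```

```text
clock: 5.05
tool_pos: [517.7, -247.4, 69.5]
ee_rot: [-180.0, 0.0, 177.6]
force: [1.7, -3.8, 2.3]
opening: -0.2
clock: 5.45
tool_pos: [518.2, -229.0, 69.3]
ee_rot: [180.0, 0.0, 177.7]
force: [2.6, -1.9, 0.4]
opening: 0.3
```

```bash
python3 -m pendant '[[[0,0.003,0,0,0,0],[0,0.006,0,0,0,0],[0,0.008,0,0,0,0]]]'; python3 -m pendant '[[[0,0.002,0,0,0,0],[0,0.004,0,0,0,0]]]';python3 -m pendant '[[[0,0.002,0,0,0,0],[0,0.004,0,0,0,0]]]'
```

```text
clock: 5.75
tool_pos: [518.3, -221.3, 69.2]
ee_rot: [180.0, -0.0, 177.7]
force: [2.0, -3.2, 0.2]
opening: -0.1
clock: 5.95
tool_pos: [518.5, -217.6, 69.2]
ee_rot: [-180.0, -0.0, 177.6]
force: [2.4, -3.2, 0.0]
opening: 0.1
clock: 6.15
tool_pos: [518.6, -216.0, 69.4]
ee_rot: [-179.8, 0.0, 177.6]
force: [2.0, -14.9, -3.0]
opening: -0.1
```

The force jumped to 15 N at y = -216, which matches the predicted end stop. I'll hold briefly and then retreat.

```bash
python3 -m pendant '[[[0,0.001,0,0,0,0],[0,0.001,0,0,0,0],[0,0.001,0,0,0,0],[0,0.001,0,0,0,0]]]'; python3 -m pendant '[[[0,-0.01,0,0,0,0],[0,-0.03,0,0,0,0],[0,-0.05,0,0,0,0],[0,-0.05,-0.03,0,0,0],[0,-0.05,-0.065,0,0,0],[0,-0.05,-0.1,0,0,0],[0,-0.05,-0.13,0,0,0],[0.03,-0.03,-0.14,0,0,0],[0.065,0.01,-0.14,0,0,0],[0.1,0.05,-0.14,0,0,0],[0.12,0.1,-0.14,0,0,0],[0.12,0.14,-0.14,0,0,0],[0.12,0.18,-0.14,0,0,0],[0.12,0.22,-0.14,0,0,0],[0.12,0.25,-0.14,0,0,0],[0.12,0.26,-0.14,0,0,0]]]'
python3 - <<'E'
from h import *
i=env.grab_frame("top")
cv2.imwrite("pics/t2.png",cv2.resize(i[118:206,235:425],(760,352),interpolation=2))
D=np.array([571,164]);P0=D+50*np.array([np.cos(np.radians(240)),np.sin(np.radians(240))])
print(P0)
for p in((*P0,170),(*P0,85)):print(row(p,240))
E
```

```text
clock: 6.55
tool_pos: [518.5, -216.1, 69.4]
ee_rot: [-179.8, 0.1, 177.5]
force: [2.9, -13.2, -4.3]
opening: -0.3
clock: 8.15
tool_pos: [408.2, 55.3, 209.0]
ee_rot: [180.0, -0.1, 178.0]
force: [0.5, -1.4, -0.1]
opening: -0.0
[546.         120.69872981]
[-0.1352, 0.0704, 0.0387, 0.0015, -0.0015, -1.0831]
[-0.1354, 0.0703, 0.1237, 0.0015, -0.0015, -1.0831]
```

View pics/t2.png

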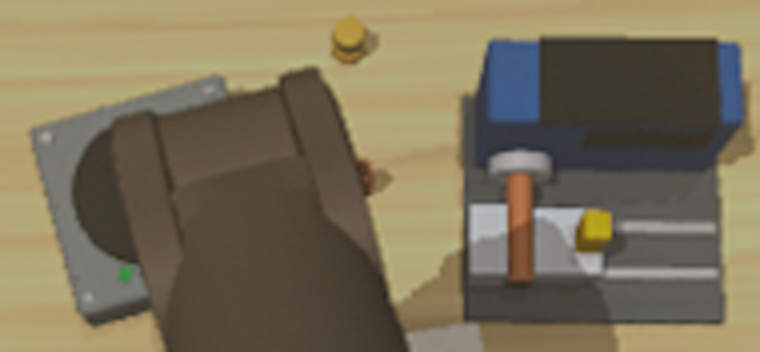

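The image shows the clamp jaw against the tube, with the grip at crop (595,225) and the carriage under the tube at (535,240). Next I'll move above the post and open the gripper.

```bash
python3 -m pendant '[[[-0.015,0.008,0,0,0,-0.12],[-0.03,0.016,0,0,0,-0.24],[-0.045,0.024,0,0,0,-0.36],[-0.06,0.031,0,0,0,-0.48],[-0.075,0.039,0,0,0,-0.6],[-0.09,0.047,0,0,0,-0.72],[-0.105,0.055,0,0,0,-0.84],[-0.12,0.062,0,0,0,-0.96],[-0.135,0.07,0.01,0,0,-1.08],[-0.135,0.07,0.02,0,0,-1.083],[-0.135,0.07,0.02,0,0,-1.083],[-0.135,0.07,0.02,0,0,-1.083]]]' 0
python3 - <<'E'
from h import *
for c,(x,y,w,h) in(("top",(235,118,110,88)),("scene",(330,120,110,155))):
    i=env.grab_frame(c);cv2.imwrite(f"pics/{c}3.png",cv2.resize(i[y:y+h,x:x+w],None,fx=4,fy=4,interpolation=2))
    print(c,[([round(v) for v in d["location"]],round(d["confidence"],2)) for d in env.find_in(c,"dial_grip")])
print(row((546.5,121,80),240))
E
```

```text
clock: 9.4
tool_pos: [546.1, 115.2, 188.9]
ee_rot: [179.9, -0.1, -120.5]
force: [0.8, -0.5, -0.4]
opening: 85.7
top [([221, 388, 69], 0.85)]
scene [([574, 164, 68], 0.94), ([249, -289, 68], 0.77), ([228, 382, 70], 0.75)]
[-0.0038, 0.003, 0.1099, -0.0005, 0.0004, -0.0061]
```

View pics/scene3.png

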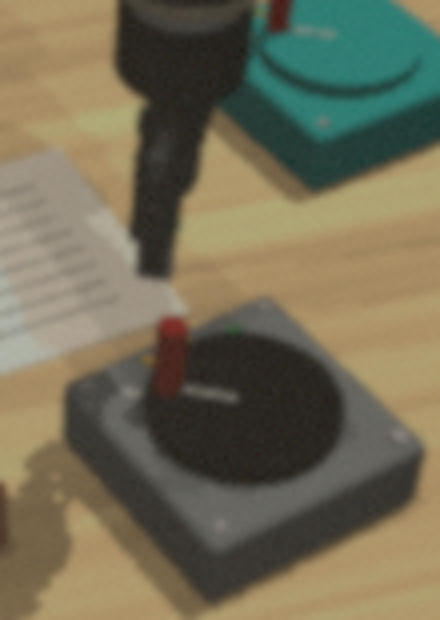

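The image shows the fingers in line above the red post. The finger tips are at crop (155,270) and the post top is at (172,325), at rest by the white mark. I'll lower onto it and cage the post.

```bash
python3 - <<'E'
from h import *
print((w2px("scene",[[546,115,200],[546,120.7,122],[546,120.7,67]])-[330,120])*4)
E
python3 -m pendant '[[[-0.004,0.003,0.02,0,0,0],[-0.004,0.003,0.04,0,0,0],[-0.004,0.003,0.055,0,0,0],[-0.004,0.003,0.07,0,0,0],[-0.004,0.003,0.085,0,0,0],[-0.004,0.003,0.1,0,0,0],[-0.004,0.003,0.109,0,0,0],[-0.004,0.003,0.109,0,0,0]]]'
```

```text
[[163.72257751 226.37228611]
 [164.75208811 319.4349489 ]
 [159.52604179 381.5282808 ]]
clock: 10.4
tool_pos: [545.9, 121.3, 79.5]
ee_rot: [179.9, -0.1, -120.3]
force: [-0.7, -0.3, 0.8]
opening: 85.2
```

```bash
python3 -m pendant '[[[0,0,0,0,0,0],[0,0,0,0,0,0],[0,0,0,0,0,0],[0,0,0,0,0,0],[0,0,0,0,0,0],[0,0,0,0,0,0],[0,0,0,0,0,0]]]' 0.68
```

```text
clock: 11.1
tool_pos: [546.7, 121.4, 80.3]
ee_rot: [-180.0, 0.0, -120.3]
force: [0.4, -0.4, 0.1]
opening: 27.4
```

```bash
python3 - <<'E'
from h import *
D=np.array([571,164])
for q in np.linspace(0,1.44,19):
    t=np.radians(240)-q
    print(round(q,2),row((*(D+50*np.array([np.cos(t),np.sin(t)])),80),np.degrees(t),(np.array([546.4,121.2,80]),[180,0,-120.2])))
E
```

```text
0.0 [0.0006, 0.0001, 0.0, 0.0, 0.0, -0.0035]
0.08 [0.0005, 0.0041, 0.0, -0.0, -0.0, 0.0765]
0.16 [0.0, 0.0081, 0.0, -0.0, -0.0, 0.1565]
0.24 [-0.0008, 0.012, 0.0, -0.0, -0.0, 0.2365]
0.32 [-0.0018, 0.0158, 0.0, 0.0, -0.0, 0.3165]
0.4 [-0.0032, 0.0196, 0.0, 0.0, -0.0, 0.3965]
0.48 [-0.0049, 0.0232, 0.0, -0.0, -0.0, 0.4765]
0.56 [-0.0069, 0.0267, 0.0, -0.0, -0.0, 0.5565]
0.64 [-0.0092, 0.03, 0.0, -0.0, -0.0, 0.6365]
0.72 [-0.0117, 0.0331, 0.0, -0.0, -0.0, 0.7165]
0.8 [-0.0144, 0.036, 0.0, -0.0, -0.0, 0.7965]
0.88 [-0.0174, 0.0387, 0.0, 0.0, -0.0, 0.8765]
0.96 [-0.0205, 0.0411, 0.0, -0.0, -0.0, 0.9565]
1.04 [-0.0239, 0.0433, 0.0, -0.0, -0.0, 1.0365]
1.12 [-0.0274, 0.0452, 0.0, 0.0, -0.0, 1.1165]
1.2 [-0.0311, 0.0468, 0.0, 0.0, -0.0, 1.1965]
1.28 [-0.0349, 0.0481, 0.0, 0.0, -0.0, 1.2765]
1.36 [-0.0387, 0.0491, 0.0, 0.0, -0.0, 1.3565]
1.44 [-0.0427, 0.0498, 0.0, 0.0, -0.0, 1.4365]
```

```bash
python3 -m pendant '[[[0.0005,0.004,0,0,0,0.077],[0,0.008,0,0,0,0.157],[-0.001,0.012,0,0,0,0.237],[-0.002,0.016,0,0,0,0.317],[-0.003,0.0195,0,0,0,0.397],[-0.005,0.023,0,0,0,0.477],[-0.007,0.0265,0,0,0,0.557],[-0.009,0.03,0,0,0,0.637],[-0.009,0.03,0,0,0,0.637]]]'
python3 - <<'E'
from h import *
D=np.array([571,164]);o=env.get_obs();d=o["tool_pos"][:2]-D
print("cmd angle",np.radians(240-np.degrees(np.arctan2(d[1],d[0]))%360),np.hypot(*d))
for q in np.linspace(0.72,1.44,10):
    t=np.radians(240)-q
    print(round(q,2),row((*(D+50*np.array([np.cos(t),np.sin(t)])),80),np.degrees(t)))
E
```

```text
clock: 12.0
tool_pos: [526.2, 143.6, 80.5]
ee_rot: [-179.9, 0.1, -156.9]
force: [3.6, -4.1, -1.1]
opening: 27.6
cmd angle 0.6201493221045392 49.25440656851944
0.72 [0.0006, 0.005, 0.0005, -0.0016, 0.0012, 0.0751]
0.8 [0.0002, 0.0089, 0.0005, -0.0015, 0.0013, 0.1551]
0.88 [-0.0006, 0.0129, 0.0005, -0.0015, 0.0013, 0.2351]
0.96 [-0.0017, 0.0167, 0.0005, -0.0014, 0.0014, 0.3151]
1.04 [-0.0031, 0.0205, 0.0005, -0.0014, 0.0015, 0.3951]
1.12 [-0.0048, 0.0241, 0.0005, -0.0013, 0.0015, 0.4751]
1.2 [-0.0067, 0.0276, 0.0005, -0.0013, 0.0016, 0.5551]
1.28 [-0.009, 0.0309, 0.0005, -0.0012, 0.0016, 0.6351]
1.36 [-0.0115, 0.034, 0.0005, -0.0012, 0.0017, 0.7151]
1.44 [-0.0142, 0.0369, 0.0005, -0.0011, 0.0017, 0.7951]
```

```bash
python3 -m pendant '[[[0,0.004,0,0,0,0.075],[0,0.008,0,0,0,0.155],[-0.001,0.012,0,0,0,0.235],[-0.002,0.016,0,0,0,0.315],[-0.003,0.02,0,0,0,0.395],[-0.005,0.024,0,0,0,0.475],[-0.007,0.0275,0,0,0,0.555],[-0.009,0.031,0,0,0,0.635],[-0.009,0.031,0,0,0,0.635],[-0.009,0.031,0,0,0,0.635]]]'
python3 - <<'E'
from h import *
D=np.array([571,164]);o=env.get_obs();d=o["tool_pos"][:2]-D
print("angle",np.radians(240-np.degrees(np.arctan2(d[1],d[0]))%360),np.hypot(*d),o["force"])
I=[]
for c,(x,y) in(("top",(225,120)),("scene",(340,170))):
    i=env.grab_frame(c);I.append(cv2.resize(i[y:y+100,x:x+100],None,fx=4,fy=4,interpolation=2))
cv2.imwrite("pics/p4.png",np.hstack(I))
E
```

```text
clock: 13.0
tool_pos: [521.6, 174.4, 80.4]
ee_rot: [-179.9, 0.0, 166.8]
force: [0.3, -8.1, 1.8]
opening: 27.6
angle 1.254506131090327 50.43303294549328 [ 0.31962696 -8.10607745  1.83100836]
```

View pics/p4.png

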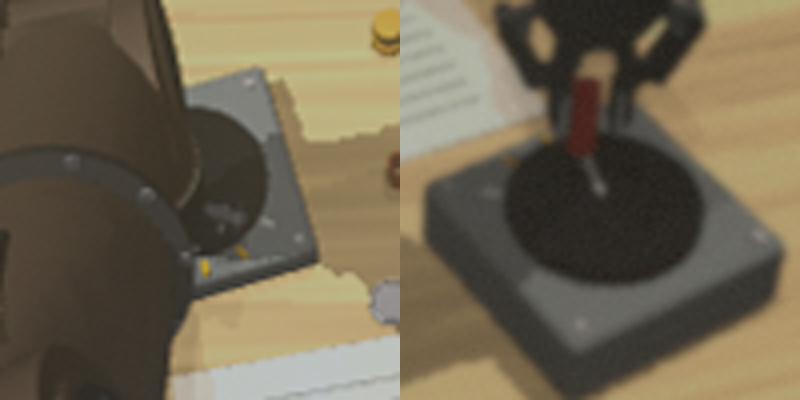

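```bash
python3 - <<'E'
from h import *
D=np.array([571,164])
for q in(1.1,1.2,1.3,1.35):
    t=np.radians(240)-q;p=D+50*np.array([np.cos(t),np.sin(t)])
    print(q,((w2px("scene",[[*p,122],[*p,67]])-[340,170])*4+[400,0]).round())
t=np.radians(240);p=D+50*np.array([np.cos(t),np.sin(t)])
print("rest",((w2px("scene",[[*p,122]])-[330,120])*4),((w2px("scene",[[571,164,67]])-[340,170])*4+[400,0]))
i=cv2.imread("pics/p4.png")[:200,400:]
h=cv2.cvtColor(i,cv2.COLOR_BGR2HSV)
m=((h[...,1]>140)&((h[...,0]<6)|(h[...,0]>172))&(h[...,2]>50))
y,x=np.nonzero(m);print(x.min()+400,x.max()+400,y.min(),y.max());
for a in(85,100,120,140):
    xs=x[y==a];print(a,xs.min()+400 if len(xs) else None,xs.max()+400 if len(xs) else None)
E
```

```text
1.1 [[579.  80.]
 [572. 142.]]
1.2 [[586.  79.]
 [580. 141.]]
1.3 [[594.  78.]
 [587. 140.]]
1.35 [[598.  78.]
 [591. 140.]]
rest [[164.75017553 319.43534793]] [[596.78579249 194.40382766]]
570 594 83 152
85 579 592
100 578 593
120 576 590
140 574 593
```

The scene view shows the post against the trailing (left) pad. The dial reads about 1.12–1.18 rad, so I'll advance roughly 0.18 rad more.

```bash
python3 -m pendant '[[[0,0.0015,0,0,0,0.03],[0,0.003,0,0,0,0.06],[-0.0002,0.0045,0,0,0,0.09]]]'; python3 -m pendant '[[[0,0.0015,0,0,0,0.03],[0,0.003,0,0,0,0.06],[-0.0002,0.0045,0,0,0,0.09],[-0.0002,0.0045,0,0,0,0.09],[-0.0002,0.0045,0,0,0,0.09],[-0.0002,0.0045,0,0,0,0.09]]]'
python3 - <<'E'
from h import *
D=np.array([571,164]);o=env.get_obs();d=o["tool_pos"][:2]-D
print("angle",np.radians(240-np.degrees(np.arctan2(d[1],d[0]))%360),np.hypot(*d),o["force"])
i=cv2.resize(env.grab_frame("scene")[170:270,340:440],None,fx=6,fy=6,interpolation=2);cv2.imwrite("pics/p5.png",i)
h=cv2.cvtColor(i,cv2.COLOR_BGR2HSV)
m=((h[...,1]>140)&((h[...,0]<6)|(h[...,0]>172))&(h[...,2]>50));y,x=np.nonzero(m)
for a in(130,150,180,210):
    xs=x[y==a];print(a/1.5,xs.min()/1.5+400 if len(xs) else None,xs.max()/1.5+400 if len(xs) else None)
E
```

```text
clock: 13.4
tool_pos: [522.6, 178.7, 80.4]
ee_rot: [-179.9, 0.0, 161.5]
force: [-1.1, -6.8, 3.7]
opening: 27.6
clock: 14.0
tool_pos: [523.8, 183.2, 80.3]
ee_rot: [-179.9, -0.0, 156.5]
force: [-1.4, -5.0, 4.6]
opening: 27.3
angle 1.4343603920947563 50.977476874170975 [-1.44851403 -4.9895422   4.59932997]
86.66666666666667 591.3333333333334 604.6666666666666
100.0 591.3333333333334 608.0
120.0 590.0 604.6666666666666
140.0 582.6666666666666 605.3333333333334
```

View pics/p5.png

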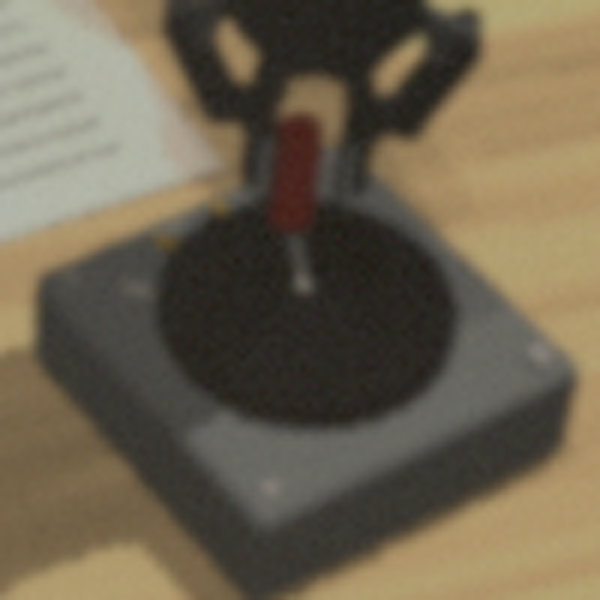

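The image shows the post on the trailing pad, with the green mark hidden behind the fingers. The TCP geometry gives 1.36 rad and the picture gives 1.28. I'll nudge 1.5 mm to centre that estimate and let it settle.

```bash
python3 -m pendant '[[[0,0.0008,0,0,0,0.015],[0,0.0015,0,0,0,0.03],[0,0.0015,0,0,0,0.03],[0,0.0015,0,0,0,0.03],[0,0.0015,0,0,0,0.03],[0,0.0015,0,0,0,0.03],[0,0.0015,0,0,0,0.03]]]'
python3 - <<'E'
from h import *
D=np.array([571,164]);F=[];X=[];B=[]
for k in range(6):
    i=cv2.resize(env.grab_frame("scene")[170:270,340:440],None,fx=6,fy=6,interpolation=2)
    o=env.get_obs();F.append(o["force"]);h=cv2.cvtColor(cv2.GaussianBlur(i,(0,0),4),cv2.COLOR_BGR2HSV)
    m=((h[...,1]>120)&((h[...,0]<7)|(h[...,0]>170))&(h[...,2]>50));m[:,:200]=0;y,x=np.nonzero(m)
    X.append([np.mean(x[y==a])/1.5+400 for a in(150,180,210)])
d=o["tool_pos"][:2]-D
print("angle",np.radians(240-np.degrees(np.arctan2(d[1],d[0]))%360),np.hypot(*d),np.mean(F,0),o["opening"],np.mean(X,0))
for q in(1.2,1.3,1.4,1.5):
    t=np.radians(240)-q;p=D+50*np.array([np.cos(t),np.sin(t)])
    a=(w2px("scene",[[*p,122],[*p,67]])-[340,170])*4+[400,0]
    print(q,np.interp([100,120,140],a[:,1],a[:,0])+7)
# other objects, clamp
for t in("stub","tealight","socket","file_a"):
    print(t,[([round(v) for v in d["location"]],round(d["confidence"],2)) for d in env.find_in("scene",t)])
t2=cv2.imread("pics/t2.png");print("grip at t2",px2w("top",(235+595/4,118+225/4),99))
E
```

```text
clock: 14.75
tool_pos: [524.3, 184.5, 80.3]
ee_rot: [-179.9, -0.0, 154.8]
force: [-2.8, -7.3, 4.6]
opening: 27.1
angle 1.4590481841449958 50.95214672968164 [-1.95271577 -5.96732745  4.80190078] 27.380810523183015 [600.05555556 597.27777778 596.2222972 ]
1.2 [591.05514205 588.83263688 586.6101317 ]
1.3 [598.66871839 596.37452712 594.08033585]
1.4 [606.43743425 604.07002984 601.70262544]
1.5 [614.29601737 611.85448226 609.41294714]
stub [([597, -7, 32], 0.56)]
tealight [([483, 5, 11], 0.54)]
socket [([724, -4, 32], 0.46)]
file_a [([593, -456, 6], 0.73), ([507, 495, 9], 0.65), ([579, 167, 66], 0.45)]
grip at t2 [ 518.42617242 -190.80516737   99.        ]
```

Image reads about 1.32 rad and TCP geometry about 1.385, so both fall within 1.20–1.50. The fingers push with about 6 N, and the bystanders I could detect haven't moved. I'll hand it in.

```bash
python3 -c "
from workcell import env
env.hand_in(); o=env.get_obs(); print(o['clock'],o['tool_pos'],o['force'])"
```

```text
the job is handed in; nothing more can be done
the job is handed in; nothing more can be done
```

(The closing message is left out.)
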